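# Uncouple a bicycle trailer's drawbar and hold it up

## Robot

A 7-joint arm with a two-finger parallel gripper is mounted at the origin on the work surface. World frame = base frame: x ahead of the robot, y to its left, z up, the work surface at z = 0. Lengths are in m, angles in rad, forces in N, time in s.
With the tool pointing down it reaches from about 0.4 to 0.875 m from the base axis. Payload 19.3 kg.
Tool frame: the origin (TCP) lies at the very end of the fingers, on their centre line; the grasp point (between the pads) lies 19 mm behind it; z points along the fingers, y is the line along which they close (so a half turn about z gives the same grasp; the last joint's range is limited). The gripper opens to 85 mm and grips with 20 to 120 N. Pads are 22 mm wide; open, the fingers measure 114 mm over their backs; the gripper's body (76 mm by 85 mm) begins 54 mm behind the grasp point. The pads swing forward as they close: fully open they stand 13 mm farther back than shut.
Start: joints at [-1.285, 0.521, -0.036, 1.599, 0.021, 1.021, -0.113], TCP at [0.218, 0.586, 0.231] pointing down, gripper open.
Joint ranges: [-2.91, 2.91], [-0.3, 2.13], [-1.5, 1.42], [0.17, 2.43], [-1.26, 4.41], [0.16, 1.93], [-2.52, 2.52]. Speed limits (rad/s): [1.89, 1.89, 2.39, 2.39, 3.01, 3.01, 3.01].

## Interface

Orientations are given as [roll, pitch, yaw] about the fixed x, y, z axes, in that order (R = Rz(yaw) Ry(pitch) Rx(roll)).
In Python, from workcell import bot gives the robot as it stands.
- The arm moves only by the shell command python3 -m crank 'ROWS' [FORCE]. ROWS is a JSON object of lists of equal length, an entry for each row: "travel": the shift along the world's x, y, z in cm, a list of three; "turn": the turn, a rotation vector about the world's x, y, z in degrees, a list of three; "gripper": the closure, from 0 (fully open) to 1 (shut). A call has exactly 5 rows; each row is the pose to reach, as a shift and turn from the pose commanded when the call began; what a row does not reach only later rows make up. A row lasts 1/10 s, in which the tool goes at most 50 mm and 8.59 degrees, less where a joint would pass 70% of its speed; a pose out of reach is approached as far as the arm can. A call with a gripper value outside its range is refused whole. The fingers move at their own pace and stop on an object; FORCE is the grip in N (left out, the last holds). Time passes only in rows, so rows that repeat a pose let the fingers close, or fill a call up. It gives the time, the measured TCP pose, the force, the opening and the grip force at its end, in the units of the state.
- bot.observe(): the state, without advancing time (a new reading comes with each control period).
- bot.grab_frame(name): name is "scene" or "top" or "wrist"; returns a dict with "pixels" (480x640x3 uint8, red, green, blue), "fx", "fy", "cx", "cy" (pixels), "extrinsics" (4x4, takes a point from world to camera coordinates). Camera axes: x right, y down, z forward; pixel columns grow to the right and rows downward; lengths in m; the calibration is good to about 2 mm. A picture is of the moment at which its call begins. There is no depth.
- bot.job_done(): hands the job in; it is judged then, once.
The state is a dict: "clock": time; "qpos": joint angles; "qd": joint speeds; "joint_efforts": joint torques, N m; "position": TCP position; "tool_rot": TCP orientation; "force": force on the tool from outside, world axes, zero at the start; "moment": the same for the moment, N m; "grip_width": finger opening in m; "finger_force": force on a finger pad.
Only numpy, scipy, OpenCV 4.12 (cv2) and the standard library are available. Lean on these libraries where they do the work, as an engineer would, in place of code of your own. Each camera call takes 0.05 s, during which the arm holds its last target. There are 200 camera calls.

## Task

The drawbar of the bicycle trailer on the bench is latched onto its ball for a trial fit, and the ball is to be greased. Pull the coupler's spring latch sideways by its upright pull tab until the bolt is clear, then, still holding it out, lift the coupler off the ball without heaving against the latch, and finish holding it raised and still by the latch, its open underside at least 3 cm above the top of the ball; do not let go. Leave the tools and tins lying around where they are.

Things in the scene. Friction and masses are not known exactly. Their poses are not given: they have to be found in the camera images.
- trailer_frame: The whole fixed set-up, a wooden trailer front frame (340 x 205 mm, deck 127 mm above the bench, a carton on it to 172 mm) propped on battens and, 300 mm in front of its hinge, the ball mount. Origin: on the bench surface directly below the ball's centre. z up; +y points from the hinge along the drawbar to its nose, so the frame lies on the -y side; -x is the side to which the latch is pulled.
- ball_mount: Fixed: a wooden block (100 x 140 x 45 mm) screwed to the bench, carrying a steel plate and a 30 mm steel ball on a 14 mm neck; ball centre 95 mm above the bench. Same origin and axes as trailer_frame.
- ball_top (a point): The topmost point of the ball, 110 mm above the bench (hidden inside the coupler at the start).
- drawbar_hinge (a point): Middle of the drawbar's hinge pin, which is level and parallel to the frame's x axis; 300 mm behind the ball (-y), 95 mm above the bench. Fixed.
- drawbar (a joint): Angle of the drawbar (30 mm square aluminium tube; with coupler about 0.8 kg, so about 7 N are needed at the coupler) about its hinge, rad: 0 seated on the ball, grows as the coupler rises, stop at 0.60. Falls by its own weight when let go.
- coupler: Grey cast coupler at the drawbar's nose, a round hood 52 mm across over the ball, from 25 mm below to 24 mm above its origin, with a square sleeve (38 mm) towards the hinge. Origin: centre of its ball socket, at the ball's centre when seated. Axes as trailer_frame when seated, tilting with the drawbar.
- coupler_mouth (a point): Centre of the coupler's open underside, 25 mm below the coupler's origin along its z.
- latch (a joint): Travel of the spring bolt, m: 0 fully in (10 mm bolt below the ball, which stops the coupler from rising), grows as it is pulled along the coupler's -x, end stop at 0.027. The ball is free from about 0.021. Spring: about 4 N at the start to 10 N at the stop; it springs back when let go.
- pull_tab: Upright pull tab of the latch, a rubber-covered plate on the bolt's stem: 10 mm thick (along the coupler's x), 32 mm wide (along y), free above the stem over 44 mm, its top 132 mm above the bench at first. Origin: on the bolt's axis, coupler's (-0.090, -0.013, -0.017) with the latch in. 59 mm from the hood; the stem's housing (18 mm thick) ends 29 mm from the tab, its top 87 mm above the bench.
- tab_grip (a point): Middle of the tab's grip, 33 mm above the tab's origin along its z, 111 mm above the bench when seated. Pinch here across the 10 mm (fingers on either side along the coupler's x); it moves with latch and drawbar.
- grease_tin: Round tin with lid, 76 mm across, 52 mm high, standing beyond the ball mount. Origin under its centre. Leave alone.
- spanner: Steel spanner, 180 mm long, lying beside the drawbar. Origin under its middle. Leave alone.
- sanding_block: Cork sanding block, 110 x 67 x 37 mm, on the bench in front of the drawbar's nose. Origin under its centre. Leave alone.
- mallet: Rubber mallet, 300 mm long, head 64 mm thick, lying on the bench. Origin under the handle. Leave alone.
- screw_jar: Glass jar with lid, 70 mm across, 85 mm high. Origin under its centre. Leave alone.
- try_square: Try square, wooden stock 130 mm, steel blade 190 mm, lying flat beside the drawbar. Origin under the stock's middle. Leave alone.
- block_plane: Small steel block plane, 160 x 52 x 50 mm. Origin under its centre. Leave alone.

How it is judged:
By the outcome, as a careful person would: the job done as asked, in the order asked, and still so for the second after the job is handed in, while the arm keeps its last pose, push and grip.
It also fails if it takes over 32 s, if anything falls off the work surface, if the arm or the gripper's body presses on something with over 40 N, if the wrist force passes 120 N, or if a joint passes its speed limit or range.

## Working session

There is one attempt and no reset: what is moved stays moved. The work goes in short steps, Python scripts to look and compute and a shell command to move; the robot and the scene stay as the last step left them, time stands still between calls to the robot, and variables do not carry over. Pictures are saved under pics/ and viewed, at most 10 in all, crops included, and the job is handed in when it is done.

```bash
mkdir -p pics; ls; python3 - <<'E'
from workcell import bot
import cv2
s=bot.observe();print(s)
for n in("scene","top"):
    f=bot.grab_frame(n);cv2.imwrite(f"pics/{n}0.png",f["pixels"][:,:,::-1]);print(n,f["fx"],f["fy"],f["cx"],f["cy"],f["extrinsics"])
E
```

```text
pics
{'clock': 0.0, 'qpos': array([-1.28521318,  0.52202991, -0.03631889,  1.59997449,  0.02118661,
        1.02110906, -0.11278424]), 'qd': array([-0.00216852, -0.00088735,  0.00152895, -0.00151523, -0.00218663,
        0.00198454, -0.00079665]), 'joint_efforts': array([ 4.46659942e-05, -9.27099895e+01,  1.97887927e+00, -3.69965744e+01,
        1.77231448e-02,  7.47269980e-03, -4.75821622e-06]), 'position': array([0.21762399, 0.5855391 , 0.23072792]), 'tool_rot': array([-3.14045872e+00,  7.36176007e-05,  2.78580034e+00]), 'force': array([ 0.09891952, -0.3051792 ,  0.34690007]), 'moment': array([ 0.04794947, -0.02308563, -0.00630751]), 'finger_force': 0.0, 'grip_width': 0.08610307369045353}
scene 603.222039273621 603.222039273621 318.25592586762866 251.45010955941413 [[ 0.5928337   0.80527971  0.00853236 -0.42325149]
 [ 0.67101454 -0.48807609 -0.55814087 -0.28620792]
 [-0.44529507  0.33661005 -0.82970234  1.55575499]
 [ 0.          0.          0.          1.        ]]
top 452.66200458324045 452.66200458324045 323.118628100809 238.46589226598255 [[ 0.01766132 -0.99947618  0.02711891  0.07074994]
 [-0.99095198 -0.0211071  -0.13254685  0.57167673]
 [ 0.13304982 -0.02453258 -0.99080568  0.93788031]
 [ 0.          0.          0.          1.        ]]
```

View pics/scene0.png

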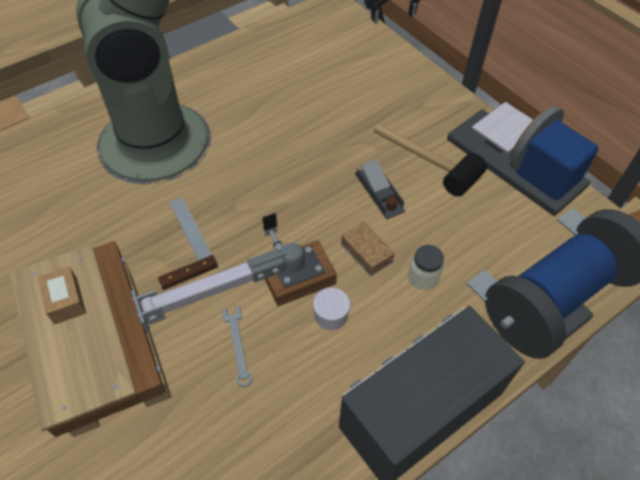

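View pics/top0.png

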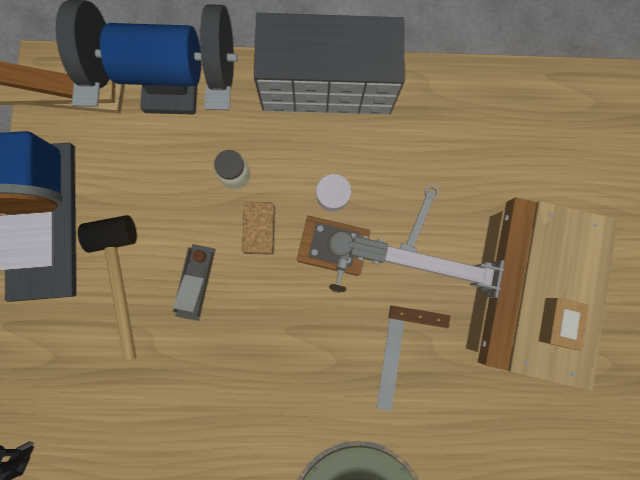

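The scene view shows the tab at about (270,221), the hood at (292,253) and the hinge at (148,305). In the top view they are at (338,288), (341,243) and (492,277). The latch is on the robot's side. Next I measure them.

```bash
cat > h.py <<'E'
import numpy as np, cv2
from workcell import bot
def ray(f,u,v):
    E=f["extrinsics"];R=E[:3,:3];c=-R.T@E[:3,3]
    d=R.T@np.array([(u-f["cx"])/f["fx"],(v-f["cy"])/f["fy"],1]);return c,d
def plane(f,u,v,z):
    c,d=ray(f,u,v);return c+d*(z-c[2])/d[2]
def tri(a,b):
    (c1,d1),(c2,d2)=a,b
    t=np.linalg.lstsq(np.c_[d1,-d2],c2-c1,rcond=None)[0]
    p,q=c1+t[0]*d1,c2+t[1]*d2;return (p+q)/2,np.linalg.norm(p-q)
def proj(f,p):
    E=f["extrinsics"];q=E[:3,:3]@p+E[:3,3];return f["fx"]*q[0]/q[2]+f["cx"],f["fy"]*q[1]/q[2]+f["cy"]
E
python3 - <<'E'
from h import *
S,T=bot.grab_frame("scene"),bot.grab_frame("top")
def dark(f,x0,x1,y0,y1,th=50):
    m=np.zeros((480,640),np.uint8);m[y0:y1,x0:x1]=(f["pixels"][y0:y1,x0:x1].max(2)<th)
    n,l,st,c=cv2.connectedComponentsWithStats(m);i=1+np.argmax(st[1:,4]);print(st[i],c[i])
    k=(l==i).astype(np.uint8);print(cv2.minAreaRect(cv2.findNonZero(k)));return c[i]
a=dark(S,255,285,205,240);b=dark(T,322,352,275,300)
print("tab",tri(ray(S,*a),ray(T,*b)))
# bar: light bluish pixels in top
p=T["pixels"].astype(int);m=(p[:,:,2]>p[:,:,0]-5)&(p.sum(2)>380);m[:,:392]=0;m[:,478:]=0;m[:240]=0;m[290:]=0
ys,xs=np.nonzero(m);print(len(xs))
vx,vy,x0,y0=cv2.fitLine(np.c_[xs,ys].astype(np.float32),cv2.DIST_HUBER,0,.01,.01).ravel()
A=plane(T,395,y0+(395-x0)*vy/vx,.11);B=plane(T,475,y0+(475-x0)*vy/vx,.11)
d=A-B;psi=np.arctan2(-d[0],d[1]);print(A,B,"psi deg",np.degrees(psi))
print("hood top",tri(ray(S,292,251),ray(T,341,243)),plane(T,341,243,.119))
big=[cv2.resize(f["pixels"][y:y+75,x:x+100,::-1],(400,300),interpolation=cv2.INTER_CUBIC) for f,x,y in((S,230,205),(T,295,220))]
cv2.imwrite("pics/c1.png",np.hstack(big))
E
```

```text
[263 214  13  16 154] [269.51298701 221.75324675]
((269.4056701660156, 221.66983032226562), (12.774530410766602, 13.323974609375), 74.05460357666016)Traceback (most recent call last):
  File "<stdin>", line 7, in <module>
  File "<stdin>", line 5, in dark
    return _wrapfunc(a, 'argmax', axis=axis, out=out, **kwds)
    return bound(*args, **kwds)
ValueError: attempt to get argmax of an empty sequence
```

```bash
python3 - <<'E'
from h import *
S,T=bot.grab_frame("scene"),bot.grab_frame("top")
def dark(f,x0,x1,y0,y1,th=50):
    m=np.zeros((480,640),np.uint8);m[y0:y1,x0:x1]=(f["pixels"][y0:y1,x0:x1].max(2)<th)
    n,l,st,c=cv2.connectedComponentsWithStats(m);i=1+np.argmax(st[1:,4]);print(st[i],c[i])
    k=(l==i).astype(np.uint8);print(cv2.minAreaRect(cv2.findNonZero(k)));return c[i]
print(T["pixels"][280:296,338].tolist())
a=dark(S,255,285,205,240);b=dark(T,322,352,280,300,85)
print("tab",tri(ray(S,*a),ray(T,*b)), plane(T,*b,.132))
p=T["pixels"].astype(int);m=(p[:,:,2]>p[:,:,0]-5)&(p.sum(2)>380);m[:,:392]=0;m[:,478:]=0;m[:240]=0;m[290:]=0
ys,xs=np.nonzero(m);print(len(xs))
vx,vy,x0,y0=cv2.fitLine(np.c_[xs,ys].astype(np.float32),cv2.DIST_HUBER,0,.01,.01).ravel()
A=plane(T,395,y0+(395-x0)*vy/vx,.11);B=plane(T,475,y0+(475-x0)*vy/vx,.11)
d=A-B;psi=np.arctan2(-d[0],d[1]);print(A,B,"psi deg",np.degrees(psi))
print("hood top",tri(ray(S,292,251),ray(T,341,243)),plane(T,341,243,.119))
big=[cv2.resize(f["pixels"][y:y+75,x:x+100,::-1],(400,300),interpolation=cv2.INTER_CUBIC) for f,x,y in((S,230,205),(T,295,220))]
cv2.imwrite("pics/c1.png",np.hstack(big))
E
```

```text
[[135, 139, 138], [136, 141, 140], [137, 142, 141], [137, 141, 141], [136, 139, 138], [69, 63, 54], [60, 50, 37], [61, 52, 39], [61, 53, 40], [62, 53, 40], [60, 51, 38], [75, 71, 62], [98, 91, 76], [159, 136, 94], [162, 138, 96], [163, 140, 97]]
[263 214  13  16 154] [269.51298701 221.75324675]
((269.4056701660156, 221.66983032226562), (12.774530410766602, 13.323974609375), 74.05460357666016)
[330 284  16   8  90] [337.11111111 287.77777778]
((337.2647399902344, 287.9411926269531), (15.522278785705566, 6.063390254974365), 14.03624439239502)
tab (array([0.46346329, 0.05468654, 0.10921244]), np.float64(0.0006465567587195785)) [0.46271055 0.05572161 0.132     ]
1291
[ 0.53531785 -0.06001346  0.11      ] [ 0.495042   -0.21966427  0.11      ] psi deg -14.158839283062063
hood top (array([0.55273658, 0.04908704, 0.11028853]), np.float64(0.0027270904512073394)) [0.55092932 0.04849283 0.119     ]
```

View pics/c1.png

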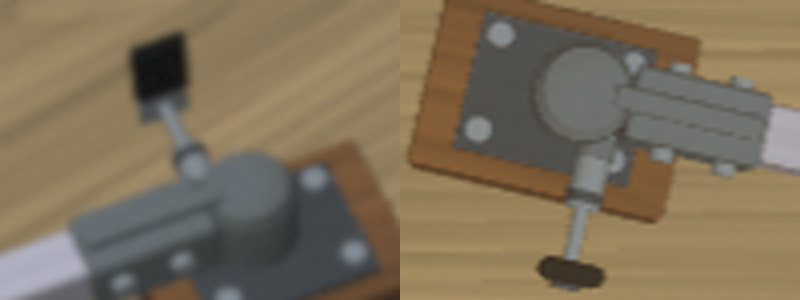

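The crop shows the tab's top edge-on at top-view pixel (338,288) and the hood circle at (341,243). My bar mask may have taken in the spanner, so I'll refit the bar without it.

```bash
python3 - <<'E'
from h import *
T=bot.grab_frame("top")
p=T["pixels"].astype(int);m=(p[:,:,2]>p[:,:,0]-5)&(p.sum(2)>380);m[:,:425]=0;m[:,472:]=0;m[:240]=0;m[290:]=0
xs=np.arange(425,472);ys=[np.nonzero(m[:,x])[0] for x in xs];print([(y.min(),y.max()) for y in ys][::15])
k,c=np.polyfit(xs,[y.mean() for y in ys],1)
A=plane(T,425,425*k+c,.11);B=plane(T,471,471*k+c,.11)
d=(A-B);d/=np.linalg.norm(d);psi=np.arctan2(-d[0],d[1]);print(A,B,np.degrees(psi))
X=np.array([np.cos(psi),np.sin(psi),0])
hood=plane(T,341.3,243.3,.119);print("hood",hood,"perp",X@(hood-A))
tab=np.array([.463,.0552,.111]);print("tab rel hood in frame", X@(tab-hood),d@(tab-hood))
s=bot.observe();print(s["clock"],np.degrees(np.arctan2(s["position"][1],s["position"][0])))
E
```

```text
[(np.int64(255), np.int64(268)), (np.int64(259), np.int64(271)), (np.int64(262), np.int64(275)), (np.int64(266), np.int64(278))]
[ 0.51835541 -0.11991963  0.11      ] [ 0.49867075 -0.21173598  0.11      ] -12.100560928955934
hood [0.55034614 0.04789352 0.119     ] perp -0.00389842198650725
tab rel hood in frame -0.08693705589549824 -0.011166067474918525
0.35 69.6096857230837
```

```bash
python3 -m crank '{"travel":[[2,-4.4,0],[4,-8.8,0],[6,-13.2,0],[8,-17.6,0],[10,-22,0]],"turn":[[0,0,-7],[0,0,-14],[0,0,-21],[0,0,-28],[0,0,-35]],"gripper":[0.1,0.2,0.3,0.4,0.4]}' 60
python3 -m crank '{"travel":[[2,-4.4,0],[4,-8.8,0],[6,-13.2,0],[8,-17.6,0],[10,-22,0]],"turn":[[0,0,-7],[0,0,-14],[0,0,-21],[0,0,-28],[0,0,-35]],"gripper":[0.4,0.4,0.4,0.4,0.4]}'
```

```text
clock: 0.85
position: [0.3182, 0.364, 0.2315]
tool_rot: [3.141, -0.0, 2.17]
force: [1.5, 0.5, -0.1]
grip_width: 0.0514
finger_force: 0.0
clock: 1.35
position: [0.4182, 0.1441, 0.2316]
tool_rot: [3.141, -0.001, 1.559]
force: [1.9, 0.1, 0.2]
grip_width: 0.0512
finger_force: 0.0
```

```bash
python3 -m crank '{"travel":[[2,-4,0],[4.4,-8.9,0],[4.4,-8.9,-2],[4.4,-8.9,-4],[4.4,-8.9,-4]],"turn":[[0,0,-6],[0,0,-11.7],[0,0,-11.7],[0,0,-11.7],[0,0,-11.7]],"gripper":[0.4,0.4,0.4,0.4,0.4]}'
python3 - <<'E'
from h import *
f=bot.grab_frame("wrist");S=bot.grab_frame("scene")
im=f["pixels"][:,:,::-1].copy()
cv2.imwrite("pics/w1.png",im)
p=bot.observe()["position"];print(p)
for z in(.111,.132):print(z,proj(f,np.array([.462,.055,z])),proj(f,np.array([p[0],p[1],z])))
E
```

```text
clock: 1.85
position: [0.4607, 0.0563, 0.1897]
tool_rot: [-3.139, 0.002, 1.359]
force: [-0.6, 0.4, 1.1]
grip_width: 0.0513
finger_force: 0.0
[0.46170837 0.05694568 0.19166802]
0.111 (np.float64(325.4269114941707), np.float64(248.7707232457688)) (np.float64(324.3942898101144), np.float64(246.15348904272363))
0.132 (np.float64(325.53574153950456), np.float64(259.85595866903503)) (np.float64(324.4058380652098), np.float64(257.01925182836993))
```

View pics/w1.png

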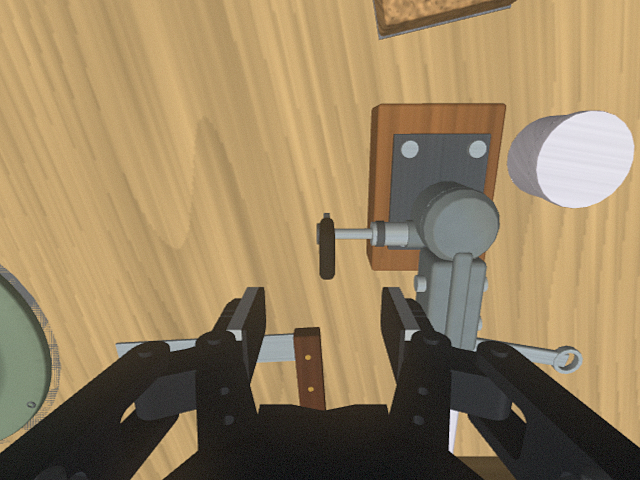

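Wrist view: the tab's top is centred at about (327,249), upright and square to the fingers. The hood is at (457,223).

```bash
python3 - <<'E'
from h import *
f=bot.grab_frame("wrist")
m=np.zeros((480,640),np.uint8);m[205:285,305:345]=f["pixels"][205:285,305:345].max(2)<95
n,l,st,c=cv2.connectedComponentsWithStats(m);i=1+np.argmax(st[1:,4]);print(st[i],c[i])
print("tab",plane(f,*c[i],.132),"hood",plane(f,457,223,.119),bot.observe()["position"])
E
```

```text
[316 214  29  65 939] [324.87113951 247.11821086]
tab [0.46428596 0.06308288 0.132     ] hood [0.54888527 0.05716313 0.119     ] [0.46199275 0.05708367 0.19204827]
```

```bash
python3 - <<'E'
from h import *
from scipy.spatial.transform import Rotation as R
f=bot.grab_frame("wrist");s=bot.observe();M=R.from_euler("xyz",s["tool_rot"]).as_matrix();p=s["position"]
for z in(0,-.006,-.028):
  print(z,[np.round(proj(f,p+M@np.array([x,y,z]))) .tolist() for y in(-.0257,.0257) for x in(-.011,.011)])
cv2.imwrite("pics/w2.png",cv2.resize(f["pixels"][270:400,200:440,::-1],(720,390),interpolation=cv2.INTER_CUBIC))
E
```

```text
0 [[267.0, 324.0], [265.0, 280.0], [379.0, 324.0], [381.0, 280.0]]
-0.006 [[265.0, 331.0], [262.0, 286.0], [381.0, 331.0], [383.0, 286.0]]
-0.028 [[256.0, 363.0], [252.0, 311.0], [390.0, 363.0], [393.0, 311.0]]
```

View pics/w2.png

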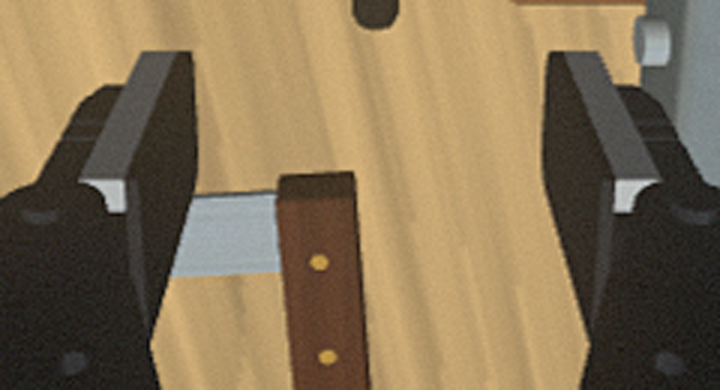

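```bash
python3 -m crank '{"travel":[[0.15,0.35,-2],[0.15,0.35,-4],[0.15,0.35,-6],[0.15,0.35,-6.5],[0.15,0.35,-6.5]],"turn":[[0,0,0],[0,0,0],[0,0,0],[0,0,0],[0,0,0]],"gripper":[0.4,0.4,0.4,0.4,0.4]}'
python3 - <<'E'
from h import *
f=bot.grab_frame("wrist");cv2.imwrite("pics/w3.png",f["pixels"][100:400,150:550,::-1])
p=bot.observe()["position"];print(p)
for q in([.463,.055,.132],[.464,.063,.132],[.463,.059,.132]):print(proj(f,np.array(q)))
m=np.zeros((480,640),np.uint8);m[150:300,290:360]=f["pixels"][150:300,290:360].max(2)<95
n,l,st,c=cv2.connectedComponentsWithStats(m);i=1+np.argmax(st[1:,4]);print(st[i],c[i],plane(f,*c[i],.132))
E
```

```text
clock: 2.55
position: [0.4633, 0.0605, 0.1266]
tool_rot: [-3.141, 0.0, 1.36]
force: [0.6, 0.3, 0.6]
grip_width: 0.051
finger_force: 0.0
[0.46359831 0.06046987 0.1270991 ]
(np.float64(324.59279979107623), np.float64(319.5496445587595))
(np.float64(323.033764703317), np.float64(303.1223734739074))
(np.float64(322.70297155184), np.float64(311.61064633591127))
[ 312  244   24   56 1022] [323.7035225  275.59686888] [0.46697104 0.07558816 0.132     ]
```

View pics/w3.png

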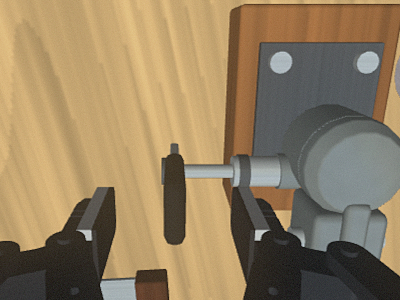

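The tab spans rows 252–344 at column 324. The upper part of that is its side face, which biased my wrist estimate. The lower end is the near top edge, so I'll use that.

```bash
python3 - <<'E'
from h import *
f=bot.grab_frame("wrist")
Y=np.array([.211,.977,0])
print(plane(f,325,344,.132),plane(f,325,344,.132)+.016*Y,plane(f,325,344,.132)+.0145*Y)
E
```

```text
[0.4608409  0.04249464 0.132     ] [0.4642169  0.05812664 0.132     ] [0.4639004  0.05666114 0.132     ]
```

```bash
python3 -m crank '{"travel":[[0,-0.3,-1.5],[0,-0.3,-3],[0,-0.3,-3.2],[0,-0.3,-3.2],[0,-0.3,-3.2]],"turn":[[0,0,0],[0,0,0],[0,0,0],[0,0,0],[0,0,0]],"gripper":[0.4,0.4,0.4,0.4,0.4]}'
python3 -m crank '{"travel":[[0,0,0],[0,0,0],[0,0,0],[0,0,0],[0,0,0]],"turn":[[0,0,0],[0,0,0],[0,0,0],[0,0,0],[0,0,0]],"gripper":[0.7,1,1,1,1]}' 60
```

```text
clock: 3.15
position: [0.4637, 0.0575, 0.0952]
tool_rot: [3.141, -0.001, 1.36]
force: [0.4, 0.6, 0.2]
grip_width: 0.0511
finger_force: 0.0
clock: 3.65
position: [0.4634, 0.0574, 0.0945]
tool_rot: [3.141, -0.0, 1.36]
force: [-1.0, 1.6, 5.9]
grip_width: 0.0091
finger_force: 60.5
```

```bash
python3 -m crank '{"travel":[[-0.5,0.1,0],[-1,0.2,0],[-1.5,0.3,0],[-2,0.4,0],[-2.4,0.5,0]],"turn":[[0,0,0],[0,0,0],[0,0,0],[0,0,0],[0,0,0]],"gripper":[1,1,1,1,1]}'
python3 -m crank '{"travel":[[0,0,0],[0,0,0],[0,0,0],[0,0,0],[0,0,0]],"turn":[[0,0,0],[0,0,0],[0,0,0],[0,0,0],[0,0,0]],"gripper":[1,1,1,1,1]}'
python3 - <<'E'
from h import *
T=bot.grab_frame("scene");cv2.imwrite("pics/t2.png",cv2.resize(T["pixels"][170:320,200:350,::-1],(600,600),interpolation=cv2.INTER_CUBIC))
s=bot.observe();print(s["position"],s["force"],s["moment"])
E
```

```text
clock: 4.15
position: [0.4402, 0.0624, 0.0946]
tool_rot: [3.139, -0.001, 1.36]
force: [9.6, -2.6, -1.2]
grip_width: 0.0092
finger_force: 59.6
clock: 4.65
position: [0.4405, 0.0623, 0.0946]
tool_rot: [3.139, -0.001, 1.36]
force: [7.6, -1.2, -1.6]
grip_width: 0.0093
finger_force: 59.6
[0.44050122 0.06232303 0.09459693] [ 8.70224033 -1.39489728 -0.18796123] [-0.26910499 -1.55540074  0.10146963]
```

View pics/t2.png

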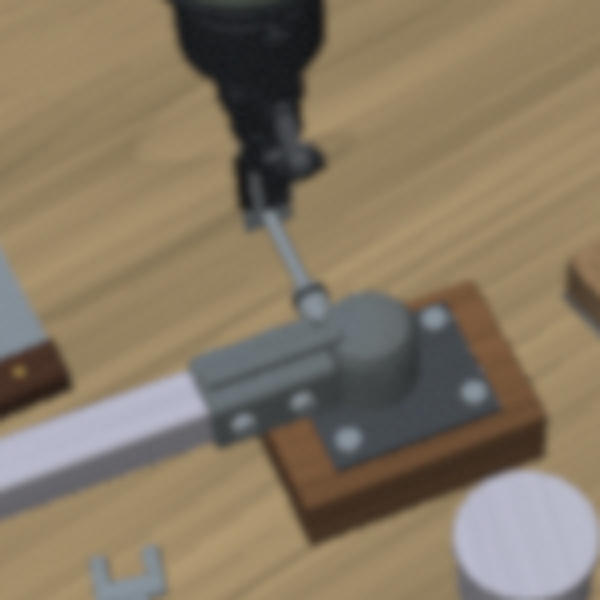

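The tab has moved out 23.4 mm and the force fits the spring. In the picture (enlarged crop) the stem is drawn out and gripped at (262,212). I'll pull 1 mm more, then lift along the hinge arc.

```bash
python3 -m crank '{"travel":[[-0.1,0.02,0],[-0.1,0.02,0.25],[-0.1,0.02,0.5],[-0.1,0.01,0.75],[-0.1,0,1]],"turn":[[0,0,0],[0.49,-0.1,0],[0.98,-0.21,0],[1.47,-0.32,0],[1.95,-0.42,0]],"gripper":[1,1,1,1,1]}'
```

```text
clock: 5.2
position: [0.4393, 0.0624, 0.1045]
tool_rot: [3.139, -0.036, 1.36]
force: [8.4, 0.4, -5.0]
grip_width: 0.0093
finger_force: 59.0
```

```bash
python3 -m crank '{"travel":[[0,-0.03,0.6],[-0.01,-0.07,1.2],[-0.02,-0.12,1.8],[-0.04,-0.18,2.4],[-0.05,-0.25,3]],"turn":[[1.17,-0.25,0],[2.34,-0.51,0],[3.52,-0.76,0],[4.69,-1.01,0],[5.86,-1.27,0]],"gripper":[1,1,1,1,1]}'
```

```text
clock: 5.7
position: [0.4388, 0.0598, 0.1347]
tool_rot: [3.139, -0.141, 1.36]
force: [10.2, 0.3, -4.7]
grip_width: 0.009
finger_force: 59.1
```

```bash
python3 -m crank '{"travel":[[-0.03,-0.13,0.84],[-0.06,-0.28,1.68],[-0.1,-0.46,2.5],[-0.14,-0.65,3.3],[-0.19,-0.88,4.15]],"turn":[[1.66,-0.36,0],[3.32,-0.72,0],[4.98,-1.08,0],[6.64,-1.43,0],[8.3,-1.79,0]],"gripper":[1,1,1,1,1]}'
python3 -m crank '{"travel":[[0,0,0],[0,0,0],[0,0,0],[0,0,0],[0,0,0]],"turn":[[0,0,0],[0,0,0],[0,0,0],[0,0,0],[0,0,0]],"gripper":[1,1,1,1,1]}'
python3 - <<'E'
from h import *
T=bot.grab_frame("scene");cv2.imwrite("pics/t3.png",cv2.resize(T["pixels"][150:330,110:350,::-1],(800,600),interpolation=cv2.INTER_CUBIC))
s=bot.observe();print(s["position"],s["force"],s["moment"],s["finger_force"],abs(s["qd"]).max())
E
```

```text
clock: 6.2
position: [0.4369, 0.0511, 0.1764]
tool_rot: [3.139, -0.289, 1.36]
force: [9.5, 2.4, -3.9]
grip_width: 0.009
finger_force: 59.2
clock: 6.7
position: [0.437, 0.0511, 0.1761]
tool_rot: [3.138, -0.288, 1.36]
force: [10.5, 2.3, -4.0]
grip_width: 0.0094
finger_force: 59.2
[0.43692172 0.0511312  0.17605307] [10.1223737   3.29238289 -3.33065983] [-0.08634782 -1.67819554 -0.44921126] 59.21150743961334 0.0013611963118972954
```

View pics/t3.png

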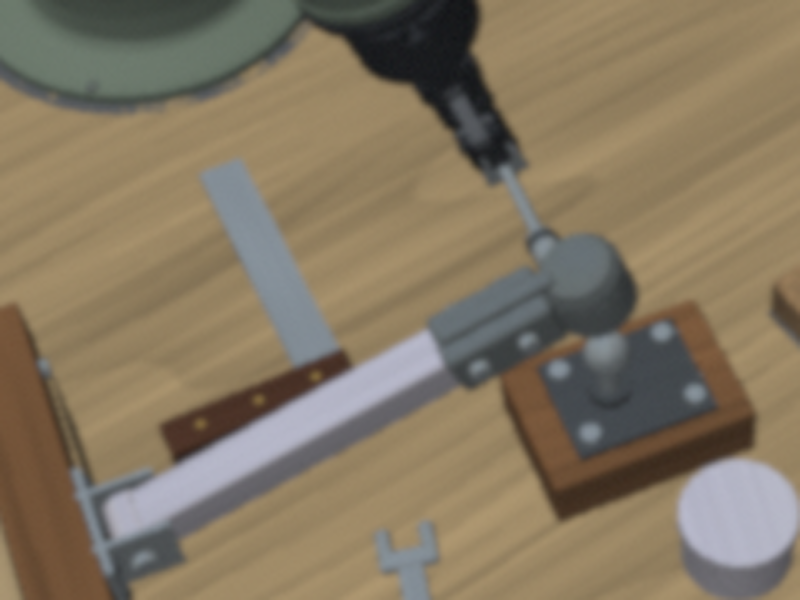

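```bash
python3 - <<'E'
from h import *
f=bot.grab_frame("scene")
for t in(12,14.5,16.5):
    a=np.radians(t);y=300*np.cos(a)-24*np.sin(a);z=300*np.sin(a)+24*np.cos(a)
    print(t,proj(f,np.array([.487+.211*y/1e3,-.245+.977*y/1e3,.095+z/1e3])),"mouth-balltop mm",300*np.sin(a)-25*np.cos(a)-15)
s=bot.observe();print(s["clock"],s["force"])
E
```

```text
12 (np.float64(283.6975489312096), np.float64(232.18754461127384)) mouth-balltop mm 22.91981722698266
14.5 (np.float64(281.515375475604), np.float64(229.07973541326658)) mouth-balltop mm 35.91031020687973
16.5 (np.float64(279.5528250802063), np.float64(226.65741720706242)) mouth-balltop mm 46.234110039471965
6.8 [10.14418285  1.14503681 -3.56975345]
```

```bash
python3 - <<'E'
from h import *
f=bot.grab_frame("scene")
def P(t):
    a=np.radians(t);y=300*np.cos(a)-24*np.sin(a);z=300*np.sin(a)+24*np.cos(a)
    return np.array(proj(f,np.array([.487+.211*y/1e3,-.245+.977*y/1e3,.095+z/1e3])))
for t in(12,14.5,16.5):print(t,P(t)-P(0))
E
```

```text
12 [ -6.43188035 -15.90116407]
14.5 [ -8.61405381 -19.00897327]
16.5 [-10.5766042  -21.43129147]
```

The shift I read by eye suggests 14–16.5°, which already clears 3 cm. I'll raise it another 2.5° for margin and then hold still.

```bash
python3 -m crank '{"travel":[[-0.02,-0.09,0.3],[-0.04,-0.18,0.6],[-0.06,-0.28,0.9],[-0.08,-0.37,1.2],[-0.08,-0.37,1.2]],"turn":[[0.61,-0.13,0],[1.22,-0.26,0],[1.83,-0.4,0],[2.44,-0.53,0],[2.44,-0.53,0]],"gripper":[1,1,1,1,1]}'
python3 -m crank '{"travel":[[0,0,0],[0,0,0],[0,0,0],[0,0,0],[0,0,0]],"turn":[[0,0,0],[0,0,0],[0,0,0],[0,0,0],[0,0,0]],"gripper":[1,1,1,1,1]}'
python3 - <<'E'
from h import *
T=bot.grab_frame("scene");cv2.imwrite("pics/t4.png",cv2.resize(T["pixels"][190:280,220:340,::-1],(800,600),interpolation=cv2.INTER_CUBIC))
E
```

```text
clock: 7.35
position: [0.4361, 0.0473, 0.1883]
tool_rot: [3.138, -0.332, 1.36]
force: [10.1, 2.7, -2.9]
grip_width: 0.0091
finger_force: 59.1
clock: 7.85
position: [0.4361, 0.0474, 0.1881]
tool_rot: [3.138, -0.331, 1.36]
force: [10.4, 2.5, -3.3]
grip_width: 0.0094
finger_force: 59.2
```

View pics/t4.png

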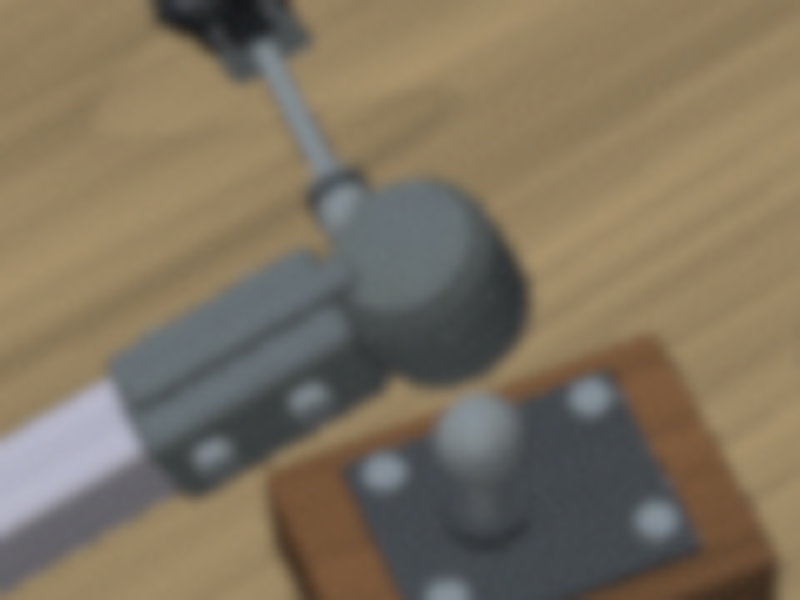

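The coupler is clear: the ball shows at (478,435) and the hood top is centred at (412,245) in the crop. That puts the drawbar at 16.5° or more, with a gap of about 46 mm or more. The arm is still and the latch is held out, so I'm handing in.

```bash
python3 -c "
from workcell import bot
print(bot.job_done())"
```

```text
the job is handed in; nothing more can be done
None
```

I drew the latch out about 24 mm, lifted the coupler off the ball, and handed the job in at about 8 s with the arm still gripping the tab at 59 N; the camera view puts the coupler's underside roughly 45 mm or more above the ball, and I steered clear of the tools and tins.

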